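# Take the temperature of the brain cast

### The arm

A 6-joint arm with a two-finger parallel gripper is mounted at the origin on the work surface. World frame = base frame: x ahead of the robot, y to its left, z up, the work surface at z = 0. Lengths are in mm, angles in rad, forces in N, time in s.
With the tool pointing down it reaches from about 350 to 775 mm from the base axis. Payload 7.3 kg.
Tool frame: the origin (TCP) lies between the finger pads; the fingertips stand 8 mm ahead of it and the grasp point (between the pads) lies 11 mm behind it; y points along the fingers, z is the direction in which the jaws open and shut, and the axes are right-handed (so a half turn about y gives the same grasp; the last joint's range is limited). The gripper opens to 92 mm and grips with 3 to 60 N. Pads are 19 mm wide; open, the fingers measure 130 mm over their backs; the gripper's body (75 mm by 190 mm) begins 47 mm behind the grasp point.
Start: joints at [1.144, 0.342, 1.524, -0, 1.275, -0.146], TCP at [145.475, 504.461, 234.741] pointing down, gripper open.
Joint ranges: [-2.53, 2.53], [-0.77, 2.02], [0.04, 2.7], [-1, 4.14], [0.28, 2.66], [-3.11, 3.11]. Speed limits (rad/s): [2.57, 2.57, 3.14, 3.14, 3.14, 3.14].

### API

Orientations are given as [roll, pitch, yaw] about the fixed x, y, z axes, in that order (R = Rz(yaw) Ry(pitch) Rx(roll)).
In Python, from plant import bot, vision, job gives the robot as it stands. The module is installed in compiled form; this text tells all that it offers.
- The arm moves only by the tool arm_command, never from a script. Its argument "deltas" is a list of rows, each a list of 4 numbers: the shift along the tool's x, y, z in m, then the turn about the tool's y in degrees. In form: [[x, y, z, twist], ...]. A call has 1 to 5 rows; each row shifts and turns the commanded pose from where the row before left it, along the tool's axes as they then stand; what a row does not reach is not made up. A row lasts 1/10 s, in which the tool goes at most 50 mm and 8.59 degrees, less where a joint would pass 70% of its speed; a pose out of reach is approached as far as the arm can. A call is refused whole if a number of a shift passes 0.05 or a number of a turn 8.59, either way. A call with a gripper value outside its range is refused whole. "claw" is the closure in counts, from 0 (fully open) to 255 (shut), set as the call begins (left out, the last holds). The fingers move at their own pace and stop on an object; the grip force is fixed at half the most. Time passes only in rows, so rows that do not move let the fingers close. It gives the time, the measured TCP pose, the force and the opening at its end, in the units of the state.
- bot.get_obs(): the state, without advancing time (a new reading comes with each control period).
- vision.capture(name): name is "scene" or "side" or "wrist"; returns a dict with "img" (420x560x3 uint8, red, green, blue), "camera_matrix" (3x3 intrinsics, pixels), "world_to_cam" (4x4, takes a point from world to camera coordinates); the wrist camera has in their place "mount" (4x4, takes a point from camera to tool coordinates, whose origin is the TCP and whose axes are the tool frame's). Camera axes: x right, y down, z forward; pixel columns grow to the right and rows downward; lengths in mm; the calibration is good to about 2 mm. A picture is of the moment at which its call begins: read the wrist's pose just before it. There is no depth.
- job.close_job(): hands the job in, once; it reports no verdict.
Trained networks look in a picture, given as the dict that the camera call returned (one of the last four; its "shot" number tells which), for a name from the list of things; names that differ only in an ending like _2 or _b are one class to them, and where a whole thing is asked for, a point or a joint stands for the part that bears it (a point fixed in the world has none). Each returns a list of dicts, best first, with "confidence" (0 to 1); they miss things now and then, are a little off and sometimes report something else, mostly with a low value. They report only what shows in the picture. A call takes as long as a camera call. They do not tell look-alikes from the thing itself.
- vision.find_in(picture, name): "xyz" ([x, y, z] in mm, in the coordinates of the camera as it stood for that picture, good to about 4 mm: the middle of the surface that is visible of it).
- vision.regions_of(picture, name): "mask" (420x560 bool, what is visible of it).
The state is a dict: "time": time; "joint_positions": joint angles; "dq": joint speeds; "tau": joint torques, N m; "tool_pos": TCP position; "tcp_rot": TCP orientation; "contact_force": force on the tool from outside, world axes, zero at the start; "moment": the same for the moment, N m; "grip_width": finger opening in mm.
Only numpy, scipy, OpenCV 4.12 (cv2) and the standard library are available. Lean on these libraries where they do the work, as an engineer would, in place of code of your own. Each camera call takes 0.05 s, during which the arm holds its last target. There are 200 camera calls.

### The job

Pick up the small infrared thermometer that stands nose down on its round dock, and hold it still for three seconds, pointing straight down, about 5 cm above the middle of the white measuring pad on top of the brain-shaped cast, without touching or shifting that cast. Then stand the thermometer back upright on the dock, in the middle, nose down, setting it down and not dropping it, and let go.

Things in the scene. Friction and masses are not known exactly. Their poses are not given: they have to be found in the camera images.
- thermometer_mid (a point): middle (half-way up, on the axis) of a loose, black, torch-shaped infrared thermometer, 120 mm tall, about 220 g, standing upright on its wider nose. Nose 48 mm in diameter for 28 mm, tapering up to 42 mm; above it a plain round grip 34 mm in diameter up to 116 mm. Best gripped from above, 25 mm above this point, to clear the gripper's palm. z points from nose to tail (up)
- thermometer_nose (a point): centre of the thermometer's flat nose end, 60 mm below its middle; it looks along -z of the instrument. At the start it rests on the dock's top
- brain_pad (a point): centre of the top of the white round pad (28 mm wide) on the brain-shaped amber cast, 92 mm above the bench. Cast: two folded lobes, 148 by 130 mm, 89 mm high, loose on its white board 160 by 145 mm, together 0.9 kg. A square block and a round disc of the same resin, with like pads (108 and 78 mm above the bench), stand beside it in any order and are not wanted
- dock_top (a point): centre of the flat top of the thermometer's dock: a fixed grey disc 88 mm in diameter, 12 mm high, this point 12 mm above the bench
Not all that is in view belongs to the job. What is meant by the part that bears dock_top is not brown or orange, and is the larger of those in its own colour.

How it is judged:
By the outcome, as a careful person would: the job done as asked, in the order asked, and still so for the second after the job is handed in, with the robot touching nothing.
It also fails if it takes over 58 s, if anything falls off the work surface, if the arm or the gripper's body presses on something with over 40 N, if the wrist force passes 120 N, or if a joint passes its speed limit or range.

## Working session

There is one attempt and no reset: what is moved stays moved. The work goes in short steps, Python scripts to look and compute and a tool call to move; the robot and the scene stay as the last step left them, time stands still between calls to the robot, and variables do not carry over. Pictures are saved under pics/ and viewed, about 8 in all and at most 12, crops included, and the job is handed in when it is done.

Besides the shell and the picture viewer there is one more tool, called after "Request:" as name(argument=value, ...) on one line, values as JSON. arm_command: Moves the arm, as the interface text tells. Its arguments: {"type":"object","properties":{"deltas":{"type":"array","items":{"type":"array","items":{"type":"number"}}},"claw":{"type":"number"}},"required":["deltas"]}

```bash
mkdir -p pics
cat > h.py <<'E'
import numpy as np, cv2
from plant import bot, vision, job
from scipy.spatial.transform import Rotation as R
def T():
    o=bot.get_obs(); M=np.eye(4); M[:3,:3]=R.from_euler('xyz',o['tcp_rot']).as_matrix(); M[:3,3]=o['tool_pos']; return M
def cap(n):
    t=T(); p=vision.capture(n)
    p['c2w']= t@np.array(p['mount']) if n=='wrist' else np.linalg.inv(p['world_to_cam'])
    return p
def w(p,x): return (p['c2w']@np.r_[x,1])[:3]
def proj(p,X):
    c=np.linalg.inv(p['c2w'])@np.r_[X,1]; q=np.array(p['camera_matrix'])@c[:3]; return q[:2]/q[2]
def ray(p,uv,z):
    d=p['c2w'][:3,:3]@np.linalg.inv(p['camera_matrix'])@np.r_[uv,1]; o=p['c2w'][:3,3]; return o+d*(z-o[2])/d[2]
def save(p,f): cv2.imwrite('pics/'+f,p['img'][:,:,::-1])
E
cat > a.py <<'E'
from h import *
np.set_printoptions(precision=1,suppress=True)
o=bot.get_obs(); print({k:o[k] for k in('time','tool_pos','tcp_rot','contact_force','grip_width')}); print(T()[:3,:3])
ims=[]
for n in('scene','side'):
    p=cap(n); ims.append(p['img']); save(p,n+'1.png')
    for t in('thermometer_mid','brain_pad','dock_top'):
        for d in vision.find_in(p,t)[:4]:
            print(n,t,round(d['confidence'],2),w(p,d['xyz']),proj(p,w(p,d['xyz'])))
E
python3 a.py
```

```text
{'time': 0.0, 'tool_pos': array([145.3, 504.1, 234. ]), 'tcp_rot': array([-1.6,  0. , -0.3]), 'contact_force': array([-0. ,  0.3,  0.2]), 'grip_width': 91.82421614752296}
[[ 1.  -0.   0.3]
 [-0.3 -0.   1. ]
 [-0.  -1.  -0. ]]
scene brain_pad 0.71 [642.4 -24.1  67.1] [335.8 281.4]
scene dock_top 0.87 [282.7 185.9   8.8] [271.  166.7]
scene dock_top 0.87 [398.2 319.   12.1] [340.3 161.8]
scene dock_top 0.7 [457.4 151.   14. ] [316.2 205.2]
scene dock_top 0.65 [408.4  -7.7   7.3] [251.1 233.4]
side thermometer_mid 0.62 [433.6 146.2  74.7] [242.5 204.8]
side brain_pad 0.97 [597.6 -25.1  58.1] [339.9 232.8]
side dock_top 0.97 [387.  316.4  15.8] [203.4 196.9]
side dock_top 0.77 [279.6 186.8  13. ] [175.8 232.4]
side dock_top 0.57 [401.4  -4.   11.8] [254.1 265.9]
```

View pics/scene1.png

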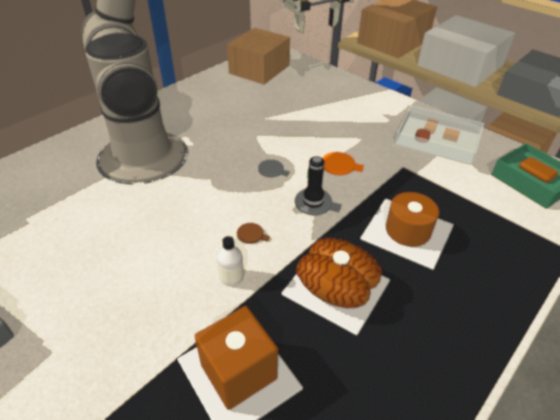

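View pics/side1.png

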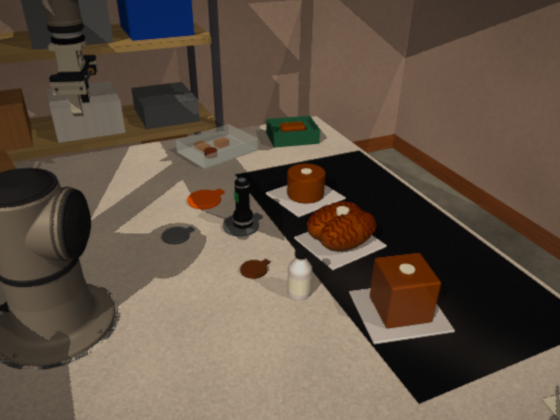

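The thermometer stands on a grey disc at scene (316,203). A smaller grey disc is at (271,168), with orange and brown ones nearby. The brain cast is the middle of the three, with its pad at scene (341,258) and side (343,211).

```bash
cat > b.py <<'E'
from h import *
np.set_printoptions(precision=1,suppress=True)
s=cap('scene'); d=cap('side'); print(R.from_euler('xyz',bot.get_obs()['tcp_rot']).as_matrix().round(3))
for n,a,b,z in(('pad',(341,258),(343,211),92),('tail',(316.5,160),(241.5,179),132),('dock',(313.5,201),(241,225),12),('bottle',(228,241),(299,256),70),('small',(271,168.5),(176,235),12)):
    print(n,ray(s,a,z),ray(d,b,z))
for p,n in((s,'scene'),(d,'side')):
    for t in('thermometer_mid','dock_top'):
        for r in vision.regions_of(p,t)[:4]:
            v,u=np.where(r['mask']); print(n,t,round(r['confidence'],2),len(u),u.min(),u.max(),v.min(),v.max())
E
python3 b.py
```

```text
[[ 1.  -0.   0.3]
 [-0.3 -0.   1. ]
 [-0.  -1.  -0. ]]
pad [627.   7.  92.] [620.3   5.2  92. ]
tail [443.2 156.5 132. ] [440.2 165.2 132. ]
dock [442.8 159.3  12. ] [432.  157.1  12. ]
bottle [433.7 -92.1  70. ] [470.1 -79.8  70. ]
small [290.3 177.7  12. ] [277.5 177.6  12. ]
scene thermometer_mid 0.82 886 302 324 156 207
scene dock_top 0.73 736 322 363 150 174
scene dock_top 0.72 488 236 268 222 243
scene dock_top 0.71 542 295 340 190 215
scene dock_top 0.6 390 258 287 158 176
side thermometer_mid 0.84 802 233 252 177 227
side dock_top 0.7 429 223 261 213 235
side dock_top 0.67 587 187 222 188 208
side dock_top 0.61 442 240 268 259 278
side dock_top 0.57 386 162 192 227 243
```

```bash
cat > d.py <<'E'
from h import *
import sys
np.set_printoptions(precision=4,suppress=True)
t=T(); o=bot.get_obs()
print('t',o['time'],'pos',o['tool_pos'],'rot',o['tcp_rot'],'F',o['contact_force'],'w',round(o['grip_width'],1))
if len(sys.argv)>3: print('tool delta m',t[:3,:3].T@(np.array(list(map(float,sys.argv[1:4])))-o['tool_pos'])/1000)
E
python3 d.py 440 159 234; python3 -c "
from h import *
print(np.array(cap('wrist')['mount']).round(2))"
```

```text
t 0.7 pos [145.4783 504.4446 234.7523] rot [-1.5707 -0.     -0.2808] F [ 0.0614 -0.0765  0.0596] w 91.8
tool delta m [ 0.3787  0.0007 -0.2503]
[[  -0.      0.95    0.3   -80.28]
 [  -0.     -0.3     0.95 -149.75]
 [   1.      0.      0.      0.76]
 [   0.      0.      0.      1.  ]]
```

Request:
arm_command(deltas=[[0.038,0,-0.025,0],[0.038,0,-0.025,0],[0.038,0,-0.025,0],[0.038,0,-0.025,0],[0.038,0,-0.025,0]])

```text
time: 1.25
tool_pos: [294.2, 330.3, 234.9]
tcp_rot: [-1.57, -0.0, -0.28]
contact_force: [0.1, -0.0, -0.2]
grip_width: 92.2
```

Request:
arm_command(deltas=[[0.038,0,-0.025,0],[0.038,0,-0.025,0],[0.038,0,-0.025,0],[0.038,0,-0.025,0],[0.037,0,-0.025,0]])

```text
time: 1.75
tool_pos: [441.4, 157.5, 235.0]
tcp_rot: [-1.57, -0.001, -0.281]
contact_force: [0.3, 1.0, 1.1]
grip_width: 91.5
```

Request:
arm_command(deltas=[[0,0,0,0],[0,0,0,0]])

```text
time: 1.95
tool_pos: [440.5, 158.6, 234.5]
tcp_rot: [-1.571, 0.001, -0.283]
contact_force: [-0.9, 0.1, 0.2]
grip_width: 91.7
```

```bash
python3 d.py 440 159 234
cat > c.py <<'E'
from h import *
import sys
np.set_printoptions(precision=1,suppress=True)
p=cap('wrist'); save(p,sys.argv[1])
for t in('thermometer_mid','brain_pad','dock_top'):
    for d in vision.find_in(p,t)[:3]: print(t,round(d['confidence'],2),w(p,d['xyz']),proj(p,w(p,d['xyz'])))
    for r in vision.regions_of(p,t)[:3]:
        v,u=np.where(r['mask']); e=cv2.fitEllipse(max(cv2.findContours(r['mask'].astype('uint8'),0,1)[0],key=len))
        print('  mask',round(r['confidence'],2),len(u),u.min(),u.max(),v.min(),v.max(),np.array(e[0]),np.array(e[1]))
E
python3 c.py w1.png
```

```text
t 1.95 pos [440.5309 158.5831 234.5189] rot [-1.5707  0.0007 -0.2834] F [-0.9474  0.0915  0.1624] w 91.7
tool delta m [-0.0006  0.0005  0.0003]
thermometer_mid 0.75 [433.  164.6 126.5] [274.9 202.6]
  mask 0.61 3209 248 297 157 234 [273.2 195.3] [50.1 80.2]
brain_pad 0.64 [589.8  46.6  70.9] [205.1 362.7]
  mask 0.82 7408 126 278 278 391 [200.1 368. ] [ 50.1 163.1]
dock_top 0.93 [390.3 325.9   9.7] [423.6  83. ]
dock_top 0.91 [287.1 187.9   7.5] [253.8  12.7]
dock_top 0.8 [426.2 183.7   6.3] [289.7 160.1]
  mask 0.86 7608 371 464 35 143 [420.2  86.7] [ 94.2 105.7]
  mask 0.73 2906 216 288 0 56 [257.3  21.6] [52.2 80.7]
  mask 0.72 3798 235 323 130 225 [279.7 177.8] [79.4 97.8]
```

View pics/w1.png

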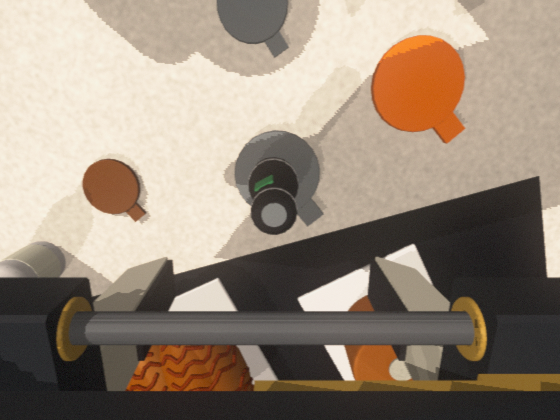

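```bash
python3 -c "
from h import *
p=cap('wrist')
for uv,z in(((274,213),132),((277.5,171.5),12),((235,171),12),((319,171),12),((277,130),12),((253,5),12)): print(uv,ray(p,uv,z).round(1))
print(proj(p,[440,159,132]).round(),proj(p,[440,159,12]).round())
g=p['img'][100:260,190:370]; cv2.imwrite('pics/w1c.png',cv2.resize(g[:,:,::-1],None,fx=4,fy=3.5,interpolation=2))"
```

```text
(274, 213) [438.2 163.7 132. ]
(277.5, 171.5) [432.5 170.   12. ]
(235, 171) [420.1 128.6  12. ]
(319, 171) [443.6 210.7  12. ]
(277, 130) [392.6 180.7  12. ]
(253, 5) [281.3 189.7  12. ]
[268. 217.] [269. 181.]
```

View pics/w1c.png

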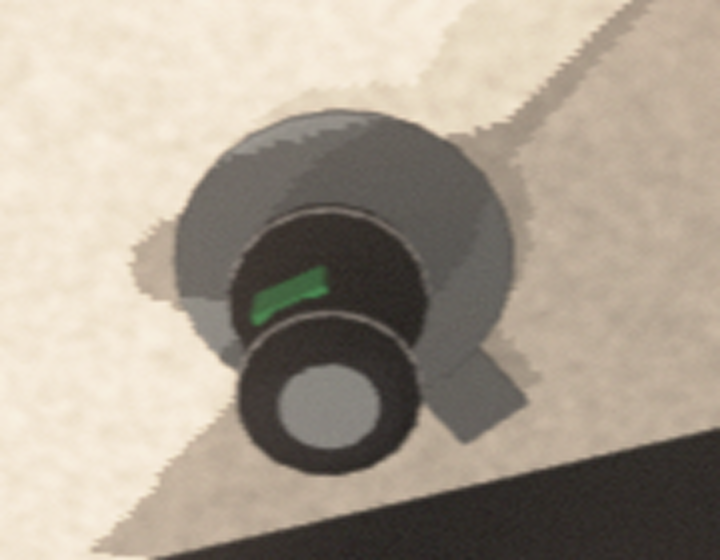

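```bash
python3 -c "
from h import *
from scipy.optimize import least_squares as L
p=cap('wrist'); a=np.linspace(0,6.283,120)
def box(c,r,z):
    q=np.array([proj(p,[c[0]+r*np.cos(t),c[1]+r*np.sin(t),z]) for t in a]); return np.r_[q.min(0),q.max(0)]
d=L(lambda c:(box(c,44,12)-[234,131.4,318.7,0])[:3],[432,165]);print('dock',d.x,d.fun)
d=L(lambda c:(box(c,17,126)-[249.5,189.4,295,235.4])[[0,2,3]],[432,165]);print('grip',d.x,d.fun)
d=L(lambda c:(box(c,24,40)-[247.5,159,297,0])[:3],[432,165]);print('nose',d.x,d.fun)
d=L(lambda c:(box(c,21,45)-[247.5,159,297,0])[:3],[432,165]);print('nosetop',d.x,d.fun)
print('tail',ray(p,(272.4,215),132))
"; python3 d.py 440 162 180
```

```text
dock [436.25056863 167.67379991] [-0.77064267  0.05068076  0.77151114]
grip [440.23596549 161.74193179] [-0.49812349  0.49793755  0.02026489]
nose [437.80525771 162.77186526] [-0.49036632  0.01954629  0.49016439]
nosetop [434.08063765 163.81679132] [ 2.28769917 -0.08133224 -2.28686079]
tail [439.46262947 162.05168657 132.        ]
t 2.4 pos [440.0505 159.7854 234.846 ] rot [-1.5706 -0.0002 -0.2796] F [-0.3564 -0.673  -0.4806] w 91.5
tool delta m [-0.0007  0.0548  0.0021]
```

Request:
arm_command(deltas=[[-0.001,0.03,0.0015,0],[0,0.04,0,0],[0,0.04,0,0],[0,0.025,0,0],[0,0.013,0,0]], claw=0)

```text
time: 2.9
tool_pos: [438.4, 160.9, 84.5]
tcp_rot: [-1.572, 0.003, -0.28]
contact_force: [-0.4, -0.0, 0.8]
grip_width: 92.0
```

Request:
arm_command(deltas=[[0,0,0,0],[0,0,0,0]])

```text
time: 3.1
tool_pos: [440.1, 161.2, 87.1]
tcp_rot: [-1.571, -0.0, -0.281]
contact_force: [-0.7, 0.6, 0.7]
grip_width: 92.1
```

```bash
python3 d.py 439 162 86; python3 c.py w2.png
```

```text
t 3.1 pos [440.0655 161.1558  87.0917] rot [-1.5706 -0.0003 -0.2805] F [-0.7065  0.6433  0.7323] w 92.1
tool delta m [-0.0013  0.0011  0.0005]
thermometer_mid 0.93 [426.8 167.3 103.4] [274.6 272.7]
  mask 0.61 11182 223 317 193 380 [270.3 258.6] [ 88.  132.1]
brain_pad 0.73 [544.3  57.2   5.7] [176.9 385.6]
  mask 0.68 899 136 203 367 391 [178.6 381.6] [20.6 71.4]
dock_top 0.94 [383.1 318.6   8.8] [505.7  66. ]
dock_top 0.9 [405.2  10.    9.9] [ 33.6 240.4]
dock_top 0.58 [309.8 195.9   5.7] [264.6  -4.5]
  mask 0.93 8833 210 348 150 296 [280.1 223.9] [125.6 149.1]
  mask 0.88 4775 0 74 194 277 [ 30.  240.7] [68.1 96.4]
  mask 0.87 17700 431 559 0 170 [504.1  81. ] [139.  176.5]
```

View pics/w2.png

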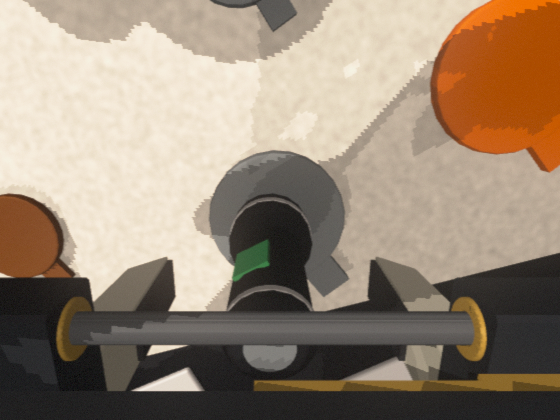

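```bash
python3 -c "
from h import *
from scipy.optimize import least_squares as L
p=cap('wrist'); a=np.linspace(0,6.283,120)
def box(c,r,z):
    q=np.array([proj(p,[c[0]+r*np.cos(t),c[1]+r*np.sin(t),z]) for t in a]); return np.r_[q.min(0),q.max(0)]
d=L(lambda c:(box(c,44,12)-[209,151,345,0])[:3],[432,165]);print('dock',d.x,d.fun)
d=L(lambda c:(box(c,24,40)-[230,196,312,0])[:3],[432,165]);print('nose',d.x,d.fun)
d=L(lambda c:(box(c,17,132)-[241.5,0,299,371])[[0,2,3]],[432,165]);print('tail',d.x,d.fun)
"
```

```text
dock [435.52060039 167.27462669] [-0.85375567  0.08946777  0.85289161]
nose [435.21541031 163.33930508] [-1.24525338  0.08484796  1.24673561]
tail [433.14943101 163.59496019] [-22.85819062  22.89272433   2.40951592]
```

Request:
arm_command(deltas=[[-0.001,0,0,0],[0,0,0,0],[0,0,0,0],[0,0,0,0],[0,0,0,0]], claw=255)

```text
time: 4.0
tool_pos: [438.8, 161.2, 86.7]
tcp_rot: [-1.571, 0.0, -0.281]
contact_force: [-0.4, -0.1, -0.7]
grip_width: 56.3
```

Request:
arm_command(deltas=[[0,0,0,0],[0,0,0,0],[0,0,0,0]])

```text
time: 4.3
tool_pos: [438.9, 161.2, 86.7]
tcp_rot: [-1.571, -0.0, -0.281]
contact_force: [-0.8, 0.5, -1.1]
grip_width: 33.4
```

Request:
arm_command(deltas=[[0,0,0,0],[0,-0.015,0,0],[0,-0.03,0,0],[0,-0.04,0,0],[0,-0.04,0,0]])

```text
time: 4.8
tool_pos: [438.1, 161.1, 212.5]
tcp_rot: [-1.572, 0.002, -0.281]
contact_force: [0.7, 1.0, -2.9]
grip_width: 33.4
```

Request:
arm_command(deltas=[[0,-0.025,0,0],[0,0,0,0],[0,0,0,0]])

```text
time: 5.1
tool_pos: [438.3, 161.1, 235.8]
tcp_rot: [-1.571, 0.001, -0.281]
contact_force: [0.1, -0.6, -3.7]
grip_width: 33.3
```

```bash
python3 d.py 622 6 250; python3 c.py w3.png; python3 -c "
from h import *
for n in('scene','side'):
    p=cap(n); save(p,n+'2.png')
    for r in vision.regions_of(p,'dock_top')[:4]:
        v,u=np.where(r['mask']); print(n,u.min(),u.max(),v.min(),v.max())
"
```

```text
t 5.1 pos [438.3038 161.1111 235.7966] rot [-1.5712  0.0009 -0.2808] F [ 0.0985 -0.557  -3.6582] w 33.3
tool delta m [ 0.2195 -0.0144 -0.0981]
thermometer_mid 0.69 [427.3 166.7 249.1] [274.8 274.5]
  mask 0.58 11289 224 319 195 380 [271.1 259.1] [ 88.  129.7]
brain_pad 0.57 [609.7  66.3  70.4] [227.9 374.8]
  mask 0.93 404 216 249 358 380 [229.6 372. ] [21.1 32.8]
dock_top 0.86 [387.9 326.5  12. ] [422.4  83.9]
dock_top 0.82 [285.6 187.7   6.6] [251.9  15. ]
dock_top 0.79 [431.7 173.7  11. ] [280.3 171.3]
  mask 0.92 2693 81 144 161 222 [112.4 190. ] [50.3 68.9]
  mask 0.77 7434 369 462 40 145 [417.9  90.5] [ 93.4 104.1]
  mask 0.73 3093 216 287 0 59 [255.6  23.2] [55.3 80.3]
scene 321 363 151 174
scene 235 269 223 243
scene 258 289 158 177
scene 294 341 187 215
side 187 222 189 208
side 223 261 212 235
side 161 193 226 243
side 240 269 259 278
```

View pics/w3.png

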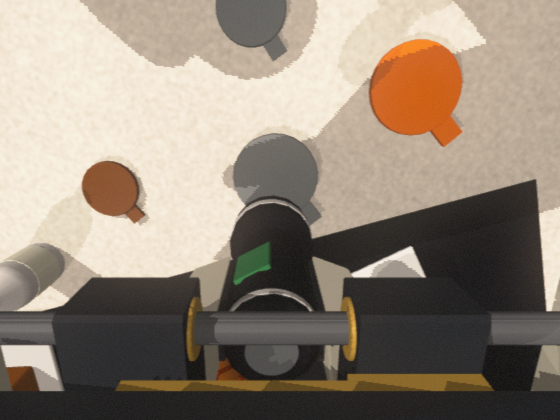

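```bash
python3 -c "
import cv2,numpy as np
a=cv2.imread('pics/scene2.png')[90:300,260:400]; b=cv2.imread('pics/side2.png')[90:300,180:390][:, :140]
cv2.imwrite('pics/x2.png',np.hstack([cv2.resize(i,None,fx=2.8,fy=2.8,interpolation=2) for i in(a,b)]))"
```

```text
(no output)
```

View pics/x2.png

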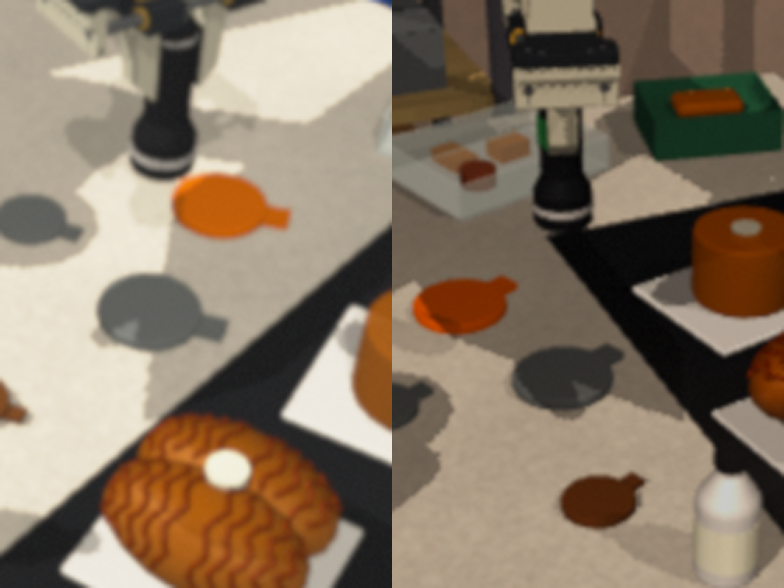

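```bash
cat > f.py <<'E'
from h import *
from scipy.optimize import least_squares as L
np.set_printoptions(precision=1,suppress=True)
a=np.linspace(0,6.283,120)
def box(p,c,r,z):
    q=np.array([proj(p,[c[0]+r*np.cos(t),c[1]+r*np.sin(t),z]) for t in a]); return np.r_[q.min(0),q.max(0)]
def fit(p,b,r,z,idx,n): 
    d=L(lambda c:(box(p,c,r,z)-b)[idx],[440,160]);print(n,d.x,d.fun); return d.x
E
python3 - <<'E'
from f import *
s=cap('scene');d=cap('side');k=cap('wrist')
fs=lambda *b:np.array([b[0]/2.8+260,b[1]/2.8+90,b[2]/2.8+260,b[3]/2.8+90])
fd=lambda *b:np.array([(b[0]-392)/2.8+180,b[1]/2.8+90,(b[2]-392)/2.8+180,b[3]/2.8+90])
A=[0,1,2,3]
fit(s,fs(97,272,203,346),44,12,A,'scene dock'); fit(s,fs(131,0,195,180),24,161,[0,2,3],'scene nose')
fit(d,fd(512,347,614,405),44,12,A,'side dock'); fit(d,fd(534,0,592,231),24,161,[0,2,3],'side nose')
fit(k,np.array([234,133,318.5,0]),44,12,[0,1,2],'wrist dock')
fit(k,np.array([231.5,197,311,0]),24,189,[0,1,2],'wrist nose')
fit(k,np.array([231.5,197,311,0]),22.5,196,[0,1,2],'wrist nose')
E
```

```text
scene dock [440.6 162.1] [-0.2  0.3  0.2 -0.2]
scene nose [440.9 161.7] [-0.1  0.1 -0. ]
side dock [433.8 161.1] [ 0.   0.4 -0.  -0.4]
side nose [440.4 165.9] [-0.2  0.2 -0. ]
wrist dock [436.7 168.4] [-0.6  0.   0.6]
wrist nose [434.6 163.5] [-2.4  0.2  2.4]
wrist nose [431.4 164.4] [-1.2  0.1  1.2]
```

```bash
python3 -c "
import cv2,numpy as np
a=cv2.imread('pics/scene1.png')[150:222,285:350]; b=cv2.imread('pics/side1.png')[170:242,212:277]
cv2.imwrite('pics/x1.png',np.hstack([cv2.resize(i,None,fx=6,fy=6,interpolation=2) for i in(a,b)]))"
```

```text
(no output)
```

View pics/x1.png

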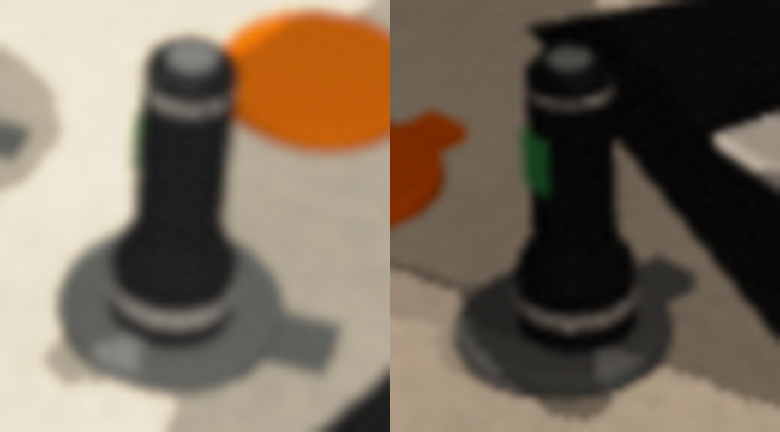

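```bash
python3 - <<'E'
from f import *
s=cap('scene');d=cap('side')
fs=lambda *b:np.array([b[0]/6+285,b[1]/6+150,b[2]/6+285,b[3]/6+150])
fd=lambda *b:np.array([(b[0]-390)/6+212,b[1]/6+170,(b[2]-390)/6+212,b[3]/6+170])
fit(s,fs(58,0,284,385),44,12,[0,2,3],'scene dock'); fit(s,fs(111,0,236,341),24,14,[0,2,3],'scene nose')
fit(d,fd(457,0,673,390),44,12,[0,2,3],'side dock'); fit(d,fd(517,0,637,347),24,14,[0,2,3],'side nose')
E
python3 d.py 624 7 250
```

```text
scene dock [442.2 159.9] [-0.3  0.3 -0. ]
scene nose [441.8 161.7] [-0.  0. -0.]
side dock [432.9 158.3] [-0.2  0.2 -0. ]
side nose [439.9 163.1] [ 0.1 -0.1  0. ]
t 5.9 pos [438.8549 161.2329 236.782 ] rot [-1.5706 -0.0001 -0.2808] F [-0.4844  0.3993 -3.0715] w 33.7
tool delta m [ 0.2206 -0.0132 -0.0969]
```

Request:
arm_command(deltas=[[0.015,-0.0013,-0.006,0],[0.03,-0.0013,-0.011,0],[0.03,-0.0013,-0.011,0],[0.03,-0.0013,-0.011,0],[0.03,-0.0013,-0.011,0]])

```text
time: 6.4
tool_pos: [556.3, 74.1, 243.3]
tcp_rot: [-1.571, -0.001, -0.281]
contact_force: [0.0, 0.6, -2.5]
grip_width: 33.6
```

Request:
arm_command(deltas=[[0.03,-0.0013,-0.011,0],[0.03,-0.0013,-0.011,0],[0.03,-0.0013,-0.012,0],[0.025,-0.0013,-0.01,0],[0.013,-0.0013,-0.006,0]])

```text
time: 6.9
tool_pos: [665.7, -10.5, 248.8]
tcp_rot: [-1.571, -0.0, -0.282]
contact_force: [-0.2, 0.1, -3.0]
grip_width: 33.6
```

Request:
arm_command(deltas=[[0,0,0,0],[0,0,0,0]])

```text
time: 7.1
tool_pos: [663.7, -8.3, 249.1]
tcp_rot: [-1.571, 0.001, -0.282]
contact_force: [-1.0, 0.7, -2.6]
grip_width: 33.4
```

```bash
python3 d.py 621 5 216; python3 c.py w4.png
```

```text
t 7.1 pos [663.7244  -8.2581 249.0526] rot [-1.5707  0.0011 -0.2815] F [-1.0207  0.654  -2.5677] w 33.4
tool delta m [-0.0447  0.0331  0.0009]
  mask 0.77 11076 224 318 196 380 [271. 259.] [ 86.7 128.7]
brain_pad 0.59 [612.3  17.9  77.6] [282.8 128.4]
  mask 0.84 21032 183 370 28 208 [278.9 124.6] [160.9 178.7]
```

View pics/w4.png

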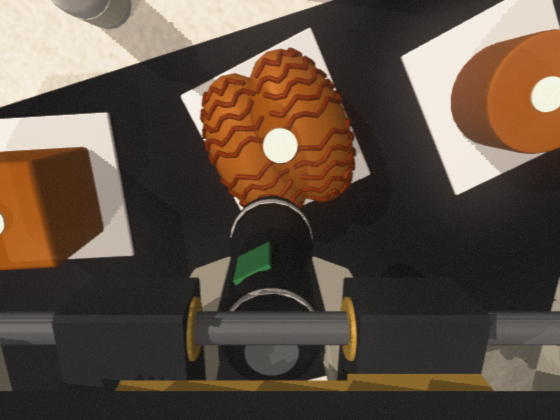

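```bash
python3 - <<'E'
from f import *
p=cap('wrist');print(p['camera_matrix'],ray(p,(280.5,145.5),92))
s=cap('scene');d=cap('side')
for n,q in(('scene',s),('side',d)):
  C=np.linalg.inv(q['world_to_cam']);print(n,C[:3,0],C[:3,2],C[:3,3])
  save(q,n+'3.png')
E
python3 d.py 621 5 216
```

```text
[[370.2   0.  271.1]
 [  0.  370.2 214.5]
 [  0.    0.    1. ]] [624.1  13.2  92. ]
scene [0.7 0.7 0. ] [-0.5  0.5 -0.7] [ 898.5 -460.1  717.8]
side [ 0.9 -0.4  0. ] [ 0.4  0.8 -0.5] [  87.6 -818.3  691.6]
t 7.6 pos [663.7354  -7.5029 249.9118] rot [-1.5706 -0.0002 -0.2805] F [ 0.1526 -0.768  -2.1382] w 33.3
tool delta m [-0.0445  0.0339  0.0002]
```

Request:
arm_command(deltas=[[-0.01,0,0.0008,0],[-0.018,0.005,0.001,0],[-0.012,0.012,0.001,0],[-0.004,0.011,0.0005,0],[0,0.005,0,0]])

```text
time: 8.1
tool_pos: [621.6, 8.0, 216.1]
tcp_rot: [-1.571, 0.001, -0.28]
contact_force: [0.0, -0.2, -2.0]
grip_width: 33.6
```

Request:
arm_command(deltas=[[0,0,0,0],[0,0,0,0]])

```text
time: 8.3
tool_pos: [623.0, 7.4, 217.1]
tcp_rot: [-1.571, -0.001, -0.281]
contact_force: [-0.2, -0.2, -2.5]
grip_width: 33.5
```

```bash
python3 d.py 622.5 7.5 216; python3 -c "
from h import *
I=[]
for n,(x,y) in(('scene',(341,225)),('side',(343,180))):
    p=cap(n); save(p,n+'4.png'); I.append(cv2.resize(p['img'][y-45:y+55,x-40:x+40,::-1],None,fx=5,fy=5,interpolation=2))
cv2.imwrite('pics/x4.png',np.hstack(I))"
```

```text
t 8.3 pos [623.0285   7.4256 217.1216] rot [-1.5706 -0.0009 -0.2809] F [-0.2372 -0.2323 -2.5282] w 33.5
tool delta m [-0.0005  0.0011 -0.0001]
```

View pics/x4.png

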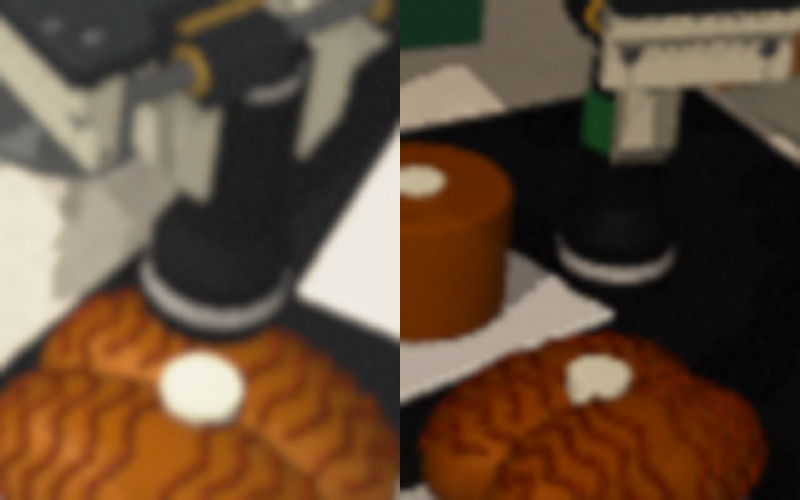

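```bash
cat > g.py <<'E'
from f import *
X=np.array(bot.get_obs()['tool_pos'])
s=cap('scene');d=cap('side')
for p,nu,pu,pv in((s,301+215/5,301+202/5,180+388/5),(d,303+217/5,303+199/5,135+377/5)):
    nose=np.r_[X[:2],X[2]-74+4]; pad=np.r_[X[:2],92]
    print('nose pred',proj(p,nose),'obs u',nu,'| pad pred(if under)',proj(p,pad),'obs',pu,pv)
    a=ray(p,(pu,pv),92); b=ray(p,(proj(p,pad)[0]+nu-proj(p,nose)[0],pv),92); print(' lateral offset pad-nose',(a-b), p['c2w'][:2,0])
E
python3 g.py
```

```text
nose pred [342.7 235.8] obs u 344.0 | pad pred(if under) [339.4 256.7] obs 341.4 257.6
 lateral offset pad-nose [1.  0.9 0. ] [0.7 0.7]
nose pred [345.5 188.7] obs u 346.4 | pad pred(if under) [343.6 210.3] obs 342.8 210.4
 lateral offset pad-nose [-3.4  1.5  0. ] [ 0.9 -0.4]
```

Request:
arm_command(deltas=[[-0.0014,0,0.0012,0],[-0.0014,0,0.0012,0],[0,0,0,0],[0,0,0,0],[0,0,0,0]])

```text
time: 9.0
tool_pos: [620.5, 10.7, 216.7]
tcp_rot: [-1.571, -0.0, -0.281]
contact_force: [0.1, -0.6, -2.4]
grip_width: 33.3
```

Request:
arm_command(deltas=[[0,0,0,0],[0,0,0,0],[0,0,0,0],[0,0,0,0],[0,0,0,0]])

```text
time: 9.5
tool_pos: [620.4, 10.7, 216.7]
tcp_rot: [-1.571, 0.0, -0.281]
contact_force: [0.4, 0.1, -3.7]
grip_width: 33.4
```

```bash
python3 -c "
from h import *
I=[]
for n,(x,y) in(('scene',(341,225)),('side',(343,180))):
    p=cap(n); I.append(cv2.resize(p['img'][y-45:y+55,x-40:x+40,::-1],None,fx=5,fy=5,interpolation=2))
cv2.imwrite('pics/x5.png',np.hstack(I))"; python3 d.py
```

```text
t 9.6 pos [620.4573  10.7009 216.7396] rot [-1.5707 -0.0001 -0.2808] F [-0.1603  0.0631 -1.9994] w 33.3
```

View pics/x5.png

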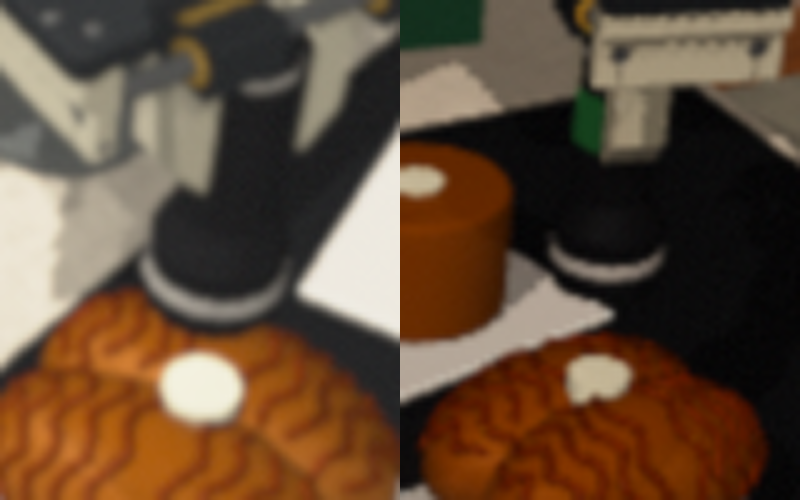

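Run:
```python
from f import *
s=cap('scene');d=cap('side');X=bot.get_obs()['tool_pos'];c=X[:2]
for p,rim,pad in((s,180+325/5,180+388/5),(d,135+285/5,135+377/5)):
    print('rim bottom pred',box(p,c,24,142.2)[3],'obs',rim,'pad v if under',proj(p,np.r_[c,92])[1],'obs',pad, 'px per mm',(proj(p,np.r_[c,92]-p['c2w'][:3,2]*[10,10,0])-proj(p,np.r_[c,92]))/10/np.hypot(*p['c2w'][:2,2]))
```

```text
rim bottom pred 246.49105668796463 obs 245.0 pad v if under 254.96026732860412 obs 257.6 px per mm [0.  0.4]
rim bottom pred 195.77486158687796 obs 192.0 pad v if under 209.79774962947522 obs 210.4 px per mm [0.  0.2]
```

Request:
arm_command(deltas=[[0,0,0,0],[0,0,0,0],[0,0,0,0],[0,0,0,0],[0,0,0,0]])

```text
time: 10.2
tool_pos: [620.5, 10.7, 216.7]
tcp_rot: [-1.571, -0.0, -0.281]
contact_force: [0.6, 0.3, -3.4]
grip_width: 33.3
```

Request:
arm_command(deltas=[[0.0012,0,-0.0007,0],[0,0,0,0],[0,0,0,0],[0,0,0,0],[0,0,0,0]])

```text
time: 10.7
tool_pos: [621.4, 9.7, 216.7]
tcp_rot: [-1.571, 0.0, -0.281]
contact_force: [-1.2, -0.0, -3.4]
grip_width: 33.0
```

Request:
arm_command(deltas=[[0,0,0,0],[0,0,0,0],[0,0,0,0],[0,0,0,0],[0,0,0,0]])

```text
time: 11.2
tool_pos: [621.4, 9.7, 216.7]
tcp_rot: [-1.571, -0.0, -0.281]
contact_force: [-0.4, -0.3, -3.4]
grip_width: 33.5
```

Request:
arm_command(deltas=[[0,0,0,0],[0,0,0,0],[0,0,0,0],[0,0,0,0],[0,0,0,0]])

```text
time: 11.7
tool_pos: [621.4, 9.7, 216.7]
tcp_rot: [-1.571, 0.0, -0.281]
contact_force: [-0.3, 0.4, -4.1]
grip_width: 33.5
```

Request:
arm_command(deltas=[[0,0,0,0],[0,0,0,0],[0,0,0,0],[0,0,0,0],[0,0,0,0]])

```text
time: 12.2
tool_pos: [621.4, 9.7, 216.7]
tcp_rot: [-1.571, 0.0, -0.281]
contact_force: [-0.3, 0.7, -2.3]
grip_width: 33.5
```

Request:
arm_command(deltas=[[0,0,0,0],[0,0,0,0],[0,0,0,0],[0,0,0,0],[0,0,0,0]])

```text
time: 12.7
tool_pos: [621.4, 9.7, 216.7]
tcp_rot: [-1.571, 0.0, -0.281]
contact_force: [0.5, 0.8, -3.7]
grip_width: 33.0
```

Request:
arm_command(deltas=[[0,0,0,0],[0,0,0,0],[0,0,0,0],[0,0,0,0],[0,0,0,0]])

```text
time: 13.2
tool_pos: [621.4, 9.7, 216.7]
tcp_rot: [-1.571, -0.0, -0.281]
contact_force: [0.6, -0.1, -2.3]
grip_width: 33.1
```

Request:
arm_command(deltas=[[0,0,0,0],[0,0,0,0],[0,0,0,0],[0,0,0,0],[0,0,0,0]])

```text
time: 13.7
tool_pos: [621.4, 9.7, 216.7]
tcp_rot: [-1.571, -0.0, -0.281]
contact_force: [0.2, 0.1, -3.4]
grip_width: 33.5
```

Request:
arm_command(deltas=[[0,0,0,0],[0,0,0,0],[0,0,0,0],[0,0,0,0],[0,0,0,0]])

```text
time: 14.2
tool_pos: [621.4, 9.7, 216.7]
tcp_rot: [-1.571, -0.0, -0.281]
contact_force: [0.2, 0.4, -3.2]
grip_width: 33.6
```

```bash
python3 d.py 436 163.5 236
```

```text
t 14.2 pos [621.397    9.7049 216.7363] rot [-1.5707 -0.     -0.2808] F [ 0.1813  0.3583 -3.2498] w 33.6
tool delta m [-0.2208 -0.0193  0.0964]
```

Request:
arm_command(deltas=[[-0.01,-0.006,0.004,0],[-0.025,-0.006,0.011,0],[-0.03,-0.004,0.013,0],[-0.03,-0.003,0.013,0],[-0.03,0,0.013,0]])

```text
time: 14.7
tool_pos: [514.9, 97.3, 236.7]
tcp_rot: [-1.57, -0.001, -0.281]
contact_force: [0.4, -0.1, -2.5]
grip_width: 32.8
```

Request:
arm_command(deltas=[[-0.03,0,0.013,0],[-0.03,0,0.013,0],[-0.02,0,0.009,0],[-0.011,0,0.005,0],[-0.005,0,0.0024,0]])

```text
time: 15.2
tool_pos: [435.0, 164.3, 236.3]
tcp_rot: [-1.57, -0.001, -0.28]
contact_force: [0.2, 0.3, -2.9]
grip_width: 33.3
```

Request:
arm_command(deltas=[[0,0.02,0,0],[0,0.04,0,0],[0,0.035,0,0],[0,0.02,0,0],[0,0.01,0,0]])

```text
time: 15.7
tool_pos: [435.5, 162.9, 109.0]
tcp_rot: [-1.572, 0.002, -0.282]
contact_force: [-0.7, -0.0, -2.2]
grip_width: 33.6
```

Request:
arm_command(deltas=[[0,0,0,0],[0,0,0,0]])

```text
time: 15.9
tool_pos: [436.8, 163.5, 111.6]
tcp_rot: [-1.57, -0.002, -0.281]
contact_force: [-0.2, -1.0, -2.4]
grip_width: 33.2
```

```bash
python3 d.py 436 163.5 87; python3 -c "
from h import *
I=[]
for n,(x,y) in(('scene',(316,190)),('side',(243,212))):
    p=cap(n); I.append(cv2.resize(p['img'][y-40:y+40,x-32:x+32,::-1],None,fx=6,fy=6,interpolation=2))
p=cap('wrist'); save(p,'w6.png'); I.append(cv2.resize(p['img'][130:320,190:370,::-1],(0,0),fx=480/190,fy=480/190))
cv2.imwrite('pics/x6.png',cv2.resize(np.hstack(I),None,fx=.65,fy=1.0) if 0 else np.hstack(I)[:, :800]); print(np.hstack(I).shape)
cv2.imwrite('pics/x6.png',np.hstack(I[:2]))"
```

```text
t 15.9 pos [436.7945 163.5496 111.5798] rot [-1.57   -0.0015 -0.2812] F [-0.2075 -0.9889 -2.3772] w 33.2
tool delta m [-0.0008  0.0246 -0.0003]
(480, 1223, 3)
```

View pics/x6.png

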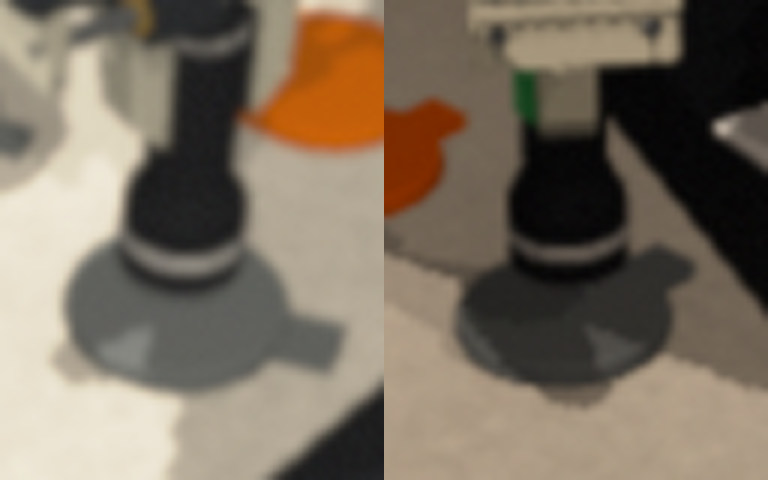

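Run:
```python
from f import *
s=cap('scene');d=cap('side');k=cap('wrist');X=bot.get_obs()['tool_pos'];c=X[:2]; zn=X[2]-74.7
for p,n,o,q in((s,182.5,177,(284,150)),(d,568-384,565-384,(211,172))):
    un=proj(p,np.r_[c,zn+5])[0]; ud=proj(p,np.r_[c,12])[0]
    e=(q[0]+o/6-ud)-(q[0]+n/6-un); m=proj(p,np.r_[c+p['c2w'][:2,0]*10,12])[0]-ud
    print('lateral mm',e/m*10,'along',p['c2w'][:2,0])
b=box(k,c,44,12);n=box(k,c,24,zn+28);print('wrist pred dock',b,'nose',n)
# scene depth with bottom edges
print(box(s,c,24,zn)[3],150+292/6, box(s,c,44,12),150+np.array([235,385])/6, box(d,c,44,12),172+np.array([252,383])/6)
g=cv2.imread('pics/w6.png')[130:320,190:370]; cv2.imwrite('pics/w6c.png',cv2.resize(g,None,fx=3,fy=3,interpolation=2))
```

```text
lateral mm -0.19457938822458232 along [0.7 0.7]
lateral mm -2.127858728313823 along [ 0.9 -0.4]
wrist pred dock [207.3 155.1 331.8 273.8] nose [227.3 205.4 311.4 283.5]
197.823627112033 198.66666666666666 [293.5 186.2 331.6 212. ] [189.2 214.2] [223.5 213.6 259.8 233.5] [214.  235.8]
```

Run:
```python
from f import *
p=cap('wrist')
for r in vision.regions_of(p,'dock_top'):
    m=r['mask'].astype('uint8'); m=cv2.morphologyEx(m,cv2.MORPH_OPEN,np.ones((41,41)) if 0 else np.ones((3,3)))
    v,u=np.where(m)
    if len(u) and 200<u.mean()<340 and v.mean()>120:
        print(round(r['confidence'],2),len(u),v.min())
        for y in range(v.min(),v.max(),8): x=u[v==y]; print(y,x.min(),x.max(),end=' | ')
im=p['img'].astype(int)
for y in(190,200,210): print('\n',y,im[y,196:216].sum(1)//3,im[y,322:346].sum(1)//3)
```

```text
0.69 6558 152
152 268 277 | 160 243 304 | 168 233 316 | 176 226 323 | 184 221 328 | 192 218 332 | 200 215 334 | 208 214 334 | 216 214 335 | 224 215 334 | 232 218 331 | 240 222 327 | 248 227 325 | 256 313 331 | 
 190 [226 227 225 227 226 224 223 223 224 225 228 228 229 230 227 228 227 229
 230 228] [ 89  88  87  87  87  91  85  89  88 112 140 143 143 142 141 143 144 147
 147 159 170 173 172 174]

 200 [229 229 228 227 227 226 222 221 219 205 177 169 170 169 170 169 167 149
 120 107] [ 86  87  86  89  87  87  87  94  98  95  97  90 113 142 143 144 148 151
 162 177 176 174 174 176]

 210 [227 228 225 207 174 166 168 168 170 175 177 175 176 172 170 171 161 130
 109 103] [ 97 101 101  99  97  99  97  99  98 100 101  97  96 109 130 146 148 160
 172 169 170 170 171 170]
```

Request:
arm_command(deltas=[[-0.001,0,0.0007,0],[-0.001,0.008,0.0007,0],[0,0.008,0,0],[0,0.004,0,0],[0,0.002,0,0]])

```text
time: 16.8
tool_pos: [433.8, 165.4, 87.8]
tcp_rot: [-1.571, 0.001, -0.281]
contact_force: [-0.3, -0.1, -3.0]
grip_width: 33.6
```

Request:
arm_command(deltas=[[0,0,0,0],[0,0,0,0],[0,0,0,0]])

```text
time: 17.1
tool_pos: [434.4, 165.5, 88.9]
tcp_rot: [-1.57, -0.0, -0.281]
contact_force: [-0.0, -0.3, -2.8]
grip_width: 32.9
```

Request:
arm_command(deltas=[[0,0.0005,0,0],[0,0.0005,0,0],[0,0.0005,0,0],[0,0,0,0]])

```text
time: 17.5
tool_pos: [434.2, 165.5, 87.2]
tcp_rot: [-1.571, 0.0, -0.281]
contact_force: [-0.5, 0.3, -2.6]
grip_width: 33.6
```

Request:
arm_command(deltas=[[0,0.0004,0,0],[0,0,0,0],[0,0,0,0]])

```text
time: 17.8
tool_pos: [434.2, 165.5, 86.8]
tcp_rot: [-1.571, 0.0, -0.281]
contact_force: [0.1, 0.5, -3.0]
grip_width: 33.5
```

Request:
arm_command(deltas=[[0,0.0003,0,0],[0,0,0,0],[0,0,0,0]])

```text
time: 18.1
tool_pos: [434.3, 165.5, 86.7]
tcp_rot: [-1.571, -0.0, -0.281]
contact_force: [0.8, -1.0, 0.9]
grip_width: 33.2
```

Request:
arm_command(deltas=[[0,0.0003,0,0],[0,0,0,0],[0,0,0,0]])

```text
time: 18.4
tool_pos: [434.4, 165.5, 86.7]
tcp_rot: [-1.57, -0.001, -0.281]
contact_force: [-1.0, -1.1, 5.2]
grip_width: 33.5
```

Request:
arm_command(deltas=[[0,0,0,0],[0,0,0,0],[0,0,0,0],[0,0,0,0],[0,0,0,0]], claw=0)

```text
time: 18.9
tool_pos: [434.2, 165.5, 86.1]
tcp_rot: [-1.571, 0.0, -0.281]
contact_force: [0.1, -0.6, -0.2]
grip_width: 68.8
```

Request:
arm_command(deltas=[[0,0,0,0],[0,0,0,0],[0,0,0,0],[0,0,0,0],[0,0,0,0]])

```text
time: 19.4
tool_pos: [434.2, 165.5, 86.2]
tcp_rot: [-1.571, -0.0, -0.281]
contact_force: [0.1, 0.1, 0.5]
grip_width: 91.6
```

Request:
arm_command(deltas=[[0,-0.02,0,0],[0,-0.04,0,0],[0,-0.04,0,0],[0,-0.03,0,0],[0,-0.02,0,0]])

```text
time: 19.9
tool_pos: [434.8, 165.6, 238.7]
tcp_rot: [-1.569, -0.003, -0.281]
contact_force: [-0.2, 0.6, -0.0]
grip_width: 92.2
```

Request:
arm_command(deltas=[[0,0,0,0],[0,0,0,0],[0,0,0,0]])

```text
time: 20.2
tool_pos: [433.5, 165.3, 234.8]
tcp_rot: [-1.572, 0.002, -0.281]
contact_force: [0.1, 0.0, 0.6]
grip_width: 91.8
```

```bash
python3 d.py
python3 - <<'E'
from f import *
for n in('scene','side','wrist'):
    p=cap(n); save(p,n+'9.png')
    for t in('thermometer_mid','dock_top','brain_pad'):
        for r in vision.regions_of(p,t)[:5]:
            m=r['mask'];v,u=np.where(m)
            rows=[(y,u[v==y].min(),u[v==y].max()) for y in range(v.min(),v.max()+1)]
            w_=max(rows,key=lambda q:q[2]-q[1])
            print(n,t,round(r['confidence'],2),len(u),'u',u.min(),u.max(),'v',v.min(),v.max(),'widest',w_)
    c=[434.4,165.5]; print('   pred dock box',box(p,c,44,12),'nose box z14',box(p,c,24,14),'tail',box(p,c,17,126))
E
```

```text
t 20.2 pos [433.4923 165.2848 234.8022] rot [-1.5719  0.0024 -0.2808] F [0.1367 0.0434 0.5749] w 91.8
scene thermometer_mid 0.73 858 u 303 323 v 154 205 widest (191, np.int64(303), np.int64(323))
scene dock_top 0.81 637 u 294 340 v 190 214 widest (203, np.int64(294), np.int64(339))
scene dock_top 0.62 714 u 323 363 v 151 174 widest (166, np.int64(324), np.int64(363))
scene dock_top 0.6 551 u 236 269 v 221 243 widest (235, np.int64(236), np.int64(269))
scene dock_top 0.55 423 u 258 289 v 159 176 widest (170, np.int64(258), np.int64(288))
scene brain_pad 0.9 6225 u 281 387 v 238 333 widest (289, np.int64(283), np.int64(383))
   pred dock box [293.4 185.5 331.5 211.2] nose box z14 [302.1 190.5 322.9 204.5] tail [307.9 153.8 323.8 163.5]
side thermometer_mid 0.9 832 u 230 250 v 177 227 widest (218, np.int64(230), np.int64(250))
side dock_top 0.79 436 u 161 193 v 226 243 widest (230, np.int64(164), np.int64(193))
side dock_top 0.57 494 u 223 261 v 212 236 widest (220, np.int64(224), np.int64(260))
side dock_top 0.57 588 u 187 223 v 188 209 widest (195, np.int64(188), np.int64(221))
side d
[... 326 characters left out ...]
6 227.8] tail [231.8 178.2 246.5 185.3]
wrist thermometer_mid 0.95 3135 u 246 296 v 159 236 widest (185, np.int64(246), np.int64(296))
wrist dock_top 0.98 7334 u 366 458 v 45 150 widest (84, np.int64(367), np.int64(458))
wrist dock_top 0.94 3355 u 213 283 v 0 64 widest (12, np.int64(213), np.int64(283))
wrist dock_top 0.89 3415 u 231 317 v 138 232 widest (180, np.int64(231), np.int64(315))
wrist dock_top 0.89 2671 u 80 141 v 165 227 widest (188, np.int64(80), np.int64(136))Traceback (most recent call last):
  File "<stdin>", line 7, in <module>
    return umr_minimum(a, axis, None, out, keepdims, initial, where)
ValueError: zero-size array to reduction operation minimum which has no identity
```

```bash
python3 -c "
import cv2,numpy as np
for n,(y,y2,x,x2) in(('scene',(230,330,280,395)),('side',(195,265,295,385))):
    a,b=[cv2.imread(f'pics/{n}{k}.png')[y:y2,x:x2].astype(int) for k in(1,9)]; print(n,abs(a-b).mean())
from h import *
print(job.close_job())"
```

```text
scene 0.7955942028985508
side 1.3125396825396825
the job is handed in; nothing more can be done
None
```

I held the thermometer over the brain cast's pad, put it back on its dock and let go, then handed the job in at about 20 s. No verdict was reported.

- **Hold:** It was still for about 3.5 s (10.7 to 14.2 s), pointing straight down. By the arm's readings the nose was about 50 mm above the pad. My position checks put it within a few millimetres of the pad's middle. They were not unanimous: the sideways readings from the three cameras agreed to about 2 mm. One depth reading from the scene camera suggested about 5 mm off, so I shifted 1 mm in x and in y towards it.
- **Set-down:** I lowered it in steps of 0.3 to 0.5 mm until the wrist force showed contact at about 5 N, at the height I had gripped it from. I then opened the fingers and raised the gripper well clear.
- **Last checks:** In all three views the thermometer stands upright on the larger grey disc, within about 2 mm sideways of its middle. I aimed for the measured middle, about 4 to 6 mm from where it first stood. The cast looks unmoved when I compare the first and last pictures.
- **Not completed:** My final script stopped with an error on an empty result before printing its predicted positions for the wrist camera. I had also used up the 12 viewable pictures, so these last checks are from the networks' masks and pixel differences, not from looking.

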